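# Index the sole-finishing stand to its next hole

### The job

Turn the shoe stand on to its next position: pull up the red spring plunger, swing the turntable counter-clockwise (seen from above) to the next hole, the one in the brass segment, and let the plunger snap down so that the pin locks fully home there, then let go. The brass segment gets clamped anew for every job, so find its hole by feel and never force the pin; leave the other things on the counter where they are.

Things in the scene. Friction and masses are not known exactly. Their poses are not given: they have to be found in the camera images.
- index_base: grey round foot of the stand, 356 mm across, fixed to the counter; position and yaw vary. Origin on the vertical turning axis at counter height; its x axis points at the hole that the pin is in at the start. Round it lies a steel index ring, 30 mm wide, top 35 mm above the counter, with 13 mm holes 135 mm from the axis at 0, -45 and +125 degrees from x (counter-clockwise positive)
- axis_top (a point): point on the turning axis at the height of the ring's top (35 mm). The ring is open from +46 to +84 degrees; there lies a brass segment, 71 degrees long, partly under the ring, its top 0.6 mm lower than the ring's. In its middle, 135 mm from the axis, is one 13 mm hole: the goal hole. It is somewhere from +50 to +80 degrees; it is not measured and must be felt or seen
- turntable (a joint): angle of the stage about the axis, rad, 0 at the start hole, counter-clockwise from above positive, range -0.9 to 2.4. It turns stiffly (dry friction about 0.25 N m), stays where it is left, and can be turned by the plunger knob. Locked in a hole it has about 1.5 mm of play either way at the pin
- stage_centre (a point): on the axis, on top of the stage (56 mm above the counter), turning with it; x points to the plunger. The stage is an aluminium disc 170 mm across with an arm 36 mm wide to the plunger; it carries a green shoe last with a black sole, sole up, top 144 mm above the counter, toe away from the plunger (to 202 mm from the axis), heel end 45 mm from the axis on the plunger's side
- plunger (a joint): lift of the spring plunger, m: 0 home in a hole (pin 8 mm deep), 0.008 with the pin resting on the ring, 0.0074 on the brass, 0.014 at its upper hard stop. Pushed down by 7 N at 0, 0.2 N more per mm, plus 1 N weight. With the pin resting on the ring, about 2 to 5 N sideways at the knob turns the stage; over a hole the damped pin drops by itself in about 0.1 s unless the knob is gripped
- knob_top (a point): centre of the top face of the red plunger knob, an upright round cylinder 28 mm across and 37 mm tall, its axis 135 mm from the turning axis. With the pin home its top is 119 mm and its underside 82 mm above the counter; below it stands a fixed collar 22 mm across, its top at 74 mm. The knob swings and lifts with the plunger
- pin: the steel pin under the knob, 10 mm across with a round tip; origin at its tip, 27 mm above the counter when home, z up. The load on it must stay below 25 N
- hammer: bystander, leave alone: hammer with a wooden handle, lying along its x axis; origin under its middle
- scraper: bystander, leave alone: flat scraper, lying along its x axis; origin under its middle
- shoe_brush: bystander, leave alone: wooden shoe brush, 150 x 50 x 42 mm; origin under its middle
- tin: bystander, leave alone: low round blue polish tin, 74 mm across and 28 mm; origin under its middle
- dressing: bystander, leave alone: upright white bottle, 48 mm across, height 120 mm; origin under its middle
- heel_pads: bystander, leave alone: stack of rubber heel pads, about 95 x 60 x 24 mm; origin under its middle
- tack_tray: bystander, leave alone: small orange open tray, 90 x 70 x 25 mm; origin under its middle

How it is judged:
By the outcome, as a careful person would: the job done as asked, in the order asked, and still so for the second after the job is handed in, with the robot touching nothing.
It also fails if it takes over 54 s, if anything falls off the work surface, if the arm or the gripper's body presses on something with over 40 N, if the wrist force passes 120 N, or if a joint passes its speed limit or range.

### The arm

A 6-joint arm with a two-finger parallel gripper is mounted at the origin on the work surface. World frame = base frame: x ahead of the robot, y to its left, z up, the work surface at z = 0. Lengths are in mm, angles in rad, forces in N, time in s.
With the tool pointing down it reaches from about 275 to 1000 mm from the base axis. Payload 8.4 kg.
Tool frame: the origin (TCP) lies where the fingers leave the gripper's body, on its centre line; the fingertips stand 73 mm ahead of it and the grasp point (between the pads) lies 54 mm ahead of it (grip_point_offset is the distance from the TCP to the grasp point, in mm); z points along the fingers, y is the direction in which the jaws open and shut (so a half turn about z gives the same grasp; the last joint's range is limited). The gripper opens to 85 mm and grips with 20 to 120 N. Pads are 22 mm wide; open, the fingers measure 114 mm over their backs; the gripper's body (76 mm by 85 mm) begins 54 mm behind the grasp point. The pads swing forward as they close: fully open they stand 13 mm farther back than shut.
Start: joints at [-1.34, 0.353, 1.633, -0, 1.155, -0.002], TCP at [144.188, -608.143, 303.881] pointing down, gripper open.
Joint ranges: [-2.63, 2.63], [-0.92, 2.1], [0.06, 2.66], [-1.3, 4.44], [0, 2.69], [-3.02, 3.02]. Speed limits (rad/s): [2.22, 2.22, 2.79, 3.14, 3.14, 3.14].

### API

Orientations are given as [roll, pitch, yaw] about the fixed x, y, z axes, in that order (R = Rz(yaw) Ry(pitch) Rx(roll)).
In Python, from rig import sense, grab_frame, sign_off, grip_point_offset gives the robot as it stands. The module is installed in compiled form; this text tells all that it offers.
- The arm moves only by the tool drive_tool, never from a script. Its argument "targets" is one flat list of numbers, 7 for each row, row after row: the shift along the tool's x, y, z in m, then the turn, a rotation vector about the tool's x, y, z in rad, then the opening, from 0 (shut) to 1 (fully open). In form: [tx, ty, tz, wx, wy, wz, grip, tx, ty, tz, wx, wy, wz, grip, ...]. A call has 1 to 12 rows; each row is the pose to reach, as a shift and turn from the pose commanded when the call began, along the tool's axes at that moment; what a row does not reach only later rows make up. A row lasts 1/12 s, in which the tool goes at most 41.7 mm and 7.16 degrees, less where a joint would pass 70% of its speed; a pose out of reach is approached as far as the arm can. A call with a gripper value outside its range is refused whole. The fingers move at their own pace and stop on an object; "force" is the grip in N (left out, the last holds). Time passes only in rows, so rows that repeat a pose let the fingers close. It gives the time, the measured TCP pose, the force and the opening at its end, in the units of the state.
- sense(): the state, without advancing time (a new reading comes with each control period).
- grab_frame(name): name is "scene" or "side" or "wrist"; returns a dict with "color" (384x512x3 uint8, blue, green, red), "vertical_fov" (degrees; the focal length in pixels is half the picture's height over the tangent of half this angle, whatever the lens; pixels are square), "cx", "cy" (the principal point, pixels), "world_from_camera" (4x4, takes a point from camera to world coordinates). Camera axes: x right, y down, z forward; pixel columns grow to the right and rows downward; lengths in mm; the calibration is good to about 2 mm. A picture is of the moment at which its call begins. There is no depth.
- sign_off(): hands the job in, once; it reports no verdict.
The state is a dict: "clock": time; "qpos": joint angles; "qvel": joint speeds; "joint_efforts": joint torques, N m; "eef_pos": TCP position; "tcp_rot": TCP orientation; "contact_force": force on the tool from outside, world axes, zero at the start; "wrist_torque": the same for the moment, N m; "opening": opening from 0.0 (shut) to 1.0 (fully open).
Only numpy, scipy, OpenCV 4.12 (cv2) and the standard library are available. Lean on these libraries where they do the work, as an engineer would, in place of code of your own. Each camera call takes 0.05 s, during which the arm holds its last target. There are 200 camera calls.

## Working session

There is one attempt and no reset: what is moved stays moved. The work goes in short steps, Python scripts to look and compute and a tool call to move; the robot and the scene stay as the last step left them, time stands still between calls to the robot, and variables do not carry over. Pictures are saved under pics/ and viewed, about 8 in all and at most 12, crops included, and the job is handed in when it is done.

Besides the shell and the picture viewer there is one more tool, called after ">>>" as name(argument=value, ...), one argument or row to a line, values as JSON. drive_tool: Moves the arm, as the interface text tells. Its arguments: {"type":"object","properties":{"targets":{"type":"array"},"force":{"type":"number"}},"required":["targets"]}

```bash
mkdir -p pics
cat > h.py <<'E'
import numpy as np, cv2
from rig import sense, grab_frame, sign_off, grip_point_offset
def ray(f,u,v):
    T=np.array(f["world_from_camera"]);h=f["color"].shape[0]
    fl=h/2/np.tan(np.radians(f["vertical_fov"])/2)
    d=T[:3,:3]@np.array([(u-f["cx"])/fl,(v-f["cy"])/fl,1.]);return T[:3,3],d
def onz(f,u,v,z):
    o,d=ray(f,u,v);return o+d*(z-o[2])/d[2]
def proj(f,p):
    T=np.array(f["world_from_camera"]);h=f["color"].shape[0]
    fl=h/2/np.tan(np.radians(f["vertical_fov"])/2)
    c=T[:3,:3].T@(np.array(p)-T[:3,3]);return c[0]/c[2]*fl+f["cx"],c[1]/c[2]*fl+f["cy"]
def red(img):
    b,g,r=[img[...,i].astype(int) for i in range(3)]
    return ((r>90)&(r>2.2*g)&(r>2.2*b)).astype(np.uint8)
def blobs(m,minA=30):
    n,l,s,c=cv2.connectedComponentsWithStats(m)
    return [(s[i].tolist(),c[i].round(1).tolist()) for i in range(1,n) if s[i,4]>minA]
E
python3 - <<'E'
from h import *
import pickle
print(sense(),grip_point_offset)
fs={n:grab_frame(n) for n in("scene","side","wrist")}
pickle.dump(fs,open("f0.pkl","wb"))
for n,f in fs.items():
    cv2.imwrite(f"pics/{n}0.png",f["color"]); print(n,np.round(f["world_from_camera"],3).tolist(),f["vertical_fov"],f["cx"],f["cy"]);print(blobs(red(f["color"])))
cv2.imwrite("pics/a.png",cv2.resize(np.hstack([fs["scene"]["color"],fs["side"]["color"]]),(800,300),interpolation=cv2.INTER_AREA))
E
```

```text
{'clock': 0.0, 'qpos': array([-1.34038697e+00,  3.53657917e-01,  1.63412589e+00, -1.61689762e-06,
        1.15519449e+00, -2.43518642e-03]), 'qvel': array([ 0.0004    , -0.00022245, -0.00065624, -0.00136735, -0.00024438,
        0.00195702]), 'joint_efforts': array([-1.24847738e-04, -6.05254769e+01, -3.42062867e+01,  1.64947724e-04,
        9.28461406e-03, -3.06875677e-06]), 'eef_pos': array([ 144.11024628, -607.77924845,  303.15903627]), 'tcp_rot': array([-3.14020701e+00, -1.89595164e-06,  2.32845195e-01]), 'contact_force': array([-0.42893923, -0.29037149,  0.46557693]), 'wrist_torque': array([ 0.03733149,  0.01396893, -0.05267803]), 'opening': 0.9982308240079212} 53.900000000000006
scene [[0.652, 0.387, -0.651, 1638.151], [0.758, -0.346, 0.553, -930.318], [-0.011, -0.854, -0.52, 974.627], [0.0, 0.0, 0.0, 1.0]] 44.56407813083909 250.07289076817608 190.15803747729075
[([223, 183, 7, 11, 61], [226.1, 187.7])]
side [[-0.823, -0.39, 0.412, -135.66], [-0.567, 0.544, -0.619, 1027.751], [0.017, -0.743, -0.669, 1206.238], [0.0, 0.0, 0.0, 1.0]] 47.7214361108031 263.4999929342831 198.37878881447864
[([285, 192, 7, 11, 66], [288.0, 197.1])]
wrist [[0.23, -0.919, -0.319, 226.775], [-0.973, -0.218, -0.074, -587.669], [-0.001, 0.327, -0.945, 372.275], [0.0, 0.0, 0.0, 1.0]] 71.3423914664741 257.4894763950186 187.5266836865122
[]
```

View pics/scene0.png

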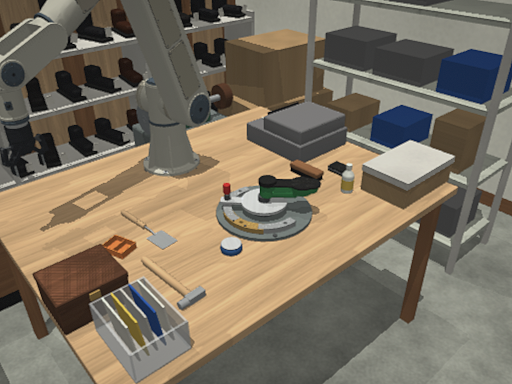

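View pics/side0.png

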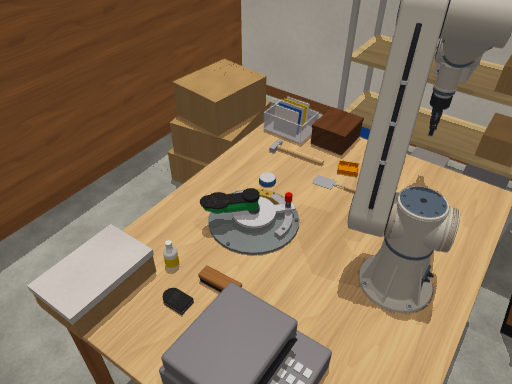

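The scene view shows the stand at about (264,208) with the red knob at (226,188) and the brass segment at (243,225). The side view shows the stand at about (254,220) and the knob at (288,197). Next I triangulate both.

Run:
```python
from h import *
import pickle
fs=pickle.load(open("f0.pkl","rb"))
A=[];b=[]
for n,(u,v) in {"scene":(226.1,187.7),"side":(288,197.1)}.items():
    f=fs[n];print(n,"knob@100.5",onz(f,u,v,100.5).round(1))
    o,d=ray(f,u,v);d/=np.linalg.norm(d);P=np.eye(3)-np.outer(d,d);A.append(P);b.append(P@o)
    # foot: grey outer extents -> sample wood/grey boundary, on z=0..; fit ellipse
    img=f["color"].astype(int);sat=img.max(2)-img.min(2)
    m=((sat<35)).astype(np.uint8)
    box={"scene":(195,165,335,250),"side":(195,180,310,260)}[n]
    mm=np.zeros_like(m);mm[box[1]:box[3],box[0]:box[2]]=m[box[1]:box[3],box[0]:box[2]]
    c=max(cv2.findContours(mm,cv2.RETR_EXTERNAL,cv2.CHAIN_APPROX_NONE)[0],key=cv2.contourArea)
    pts=np.array([onz(f,p[0][0],p[0][1],30)[:2] for p in c],np.float32)
    hull=cv2.convexHull(pts)
    print(cv2.minEnclosingCircle(pts),cv2.boundingRect(c))
    hsv=cv2.cvtColor(f["color"],cv2.COLOR_BGR2HSV)
    mb=((hsv[...,0]>15)&(hsv[...,0]<32)&(hsv[...,1]>110)&(hsv[...,2]>60)).astype(np.uint8)
    cv2.imwrite(f"pics/z{n}.png",cv2.resize(f["color"][box[1]-15:box[3]+10,box[0]-10:box[2]+10],None,fx=4.5,fy=4.5,interpolation=cv2.INTER_CUBIC))
print("tri",np.linalg.solve(sum(A),sum(b)))
```

```text
scene knob@100.5 [471.2 -53.6 100.5]
((566.1036987304688, 105.60594940185547), 269.89569091796875) (216, 166, 106, 76)
side knob@100.5 [473.6 -55.2 100.5]
((587.172607421875, 68.75147247314453), 209.21749877929688) (200, 188, 99, 67)
tri [472.84189399 -54.49789552 101.52629988]
```

View pics/zscene.png

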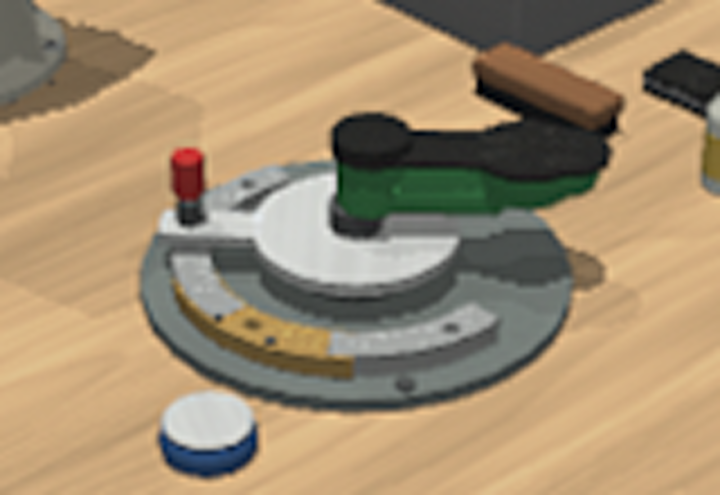

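The zoomed scene crop shows the brass goal hole at zoom pixel (253,324), the +125° hole at (452,327) and the stage disc centred at about (357,232). Dark spots at (217,316) and (269,341) may be screws. I'll convert these to positions.

Run:
```python
from h import *
import pickle
f=pickle.load(open("f0.pkl","rb"))["scene"]
z=lambda x,y,h:onz(f,x/4.5+185,y/4.5+150,h)[:2]
k=np.array([472.5,-54.5])
ext=[z(255,228,56),z(461,240,56)]
# stage disc rim points on z=56, circle fit
P=np.array([z(255,228,56),z(461,240,56),z(270,262,56),z(340,290,56),z(400,286,56),z(440,265,56),z(290,190,56),z(265,205,56)])
M=np.c_[P,np.ones(len(P))];s=np.linalg.lstsq(M,(P**2).sum(1),rcond=None)[0];c=s[:2]/2
print("axis",c,"r",np.sqrt(s[2]+c@c),"knob dist",np.linalg.norm(k-c))
ang=lambda p:np.degrees(np.arctan2(*(p-c)[::-1]))
print("knob ang",ang(k))
for n,p,h in(("h125",(452,327),35),("goal",(253,324),34.4),("d1",(217,316),34.4),("d2",(269,341),34.4),("h-45",(248,184),35)):
    q=z(*p,h);print(n,q.round(1),np.linalg.norm(q-c).round(1),(ang(q)-ang(k))%360)
```

```text
axis [580.04961781  34.85642498] r 83.77792415974905 knob dist 139.8266461607265
knob ang -140.278873042689
h125 [705.6  19.8] 126.5 133.43667215194213
goal [600.1 -91.5] 127.9 59.315687806370605
d1 [ 573.3 -105.5] 140.5 47.516878452118874
d2 [625.5 -96.8] 139.2 69.34115736663573
h-45 [438.5  37.6] 141.6 319.1647860432049
```

>>> drive_tool(
  targets=[0.447, -0.463, 0.024, 0, 0, -0.467, 1, 0.447, -0.463, 0.024, 0, 0, -0.467, 1, 0.447, -0.463, 0.024, 0, 0, -0.467, 1, 0.447, -0.463, 0.024, 0, 0, -0.467, 1, 0.447, -0.463, 0.024, 0, 0, -0.467, 1, 0.447, -0.463, 0.024, 0, 0, -0.467, 1, 0.447, -0.463, 0.024, 0, 0, -0.467, 1, 0.447, -0.463, 0.024, 0, 0, -0.467, 1, 0.447, -0.463, 0.024, 0, 0, -0.467, 1, 0.447, -0.463, 0.024, 0, 0, -0.467, 1, 0.447, -0.463, 0.024, 0, 0, -0.467, 1, 0.447, -0.463, 0.024, 0, 0, -0.467, 1],
)

```text
clock: 1.15
eef_pos: [399.4, -176.4, 285.3]
tcp_rot: [3.141, -0.0, 0.7]
contact_force: [0.7, -0.2, -0.7]
opening: 1.001
```

>>> drive_tool(
  targets=[0.115, -0.04, 0, 0, 0, 0, 1, 0.115, -0.04, 0, 0, 0, 0, 1, 0.115, -0.04, 0, 0, 0, 0, 1, 0.115, -0.04, 0, 0, 0, 0, 1, 0.115, -0.04, 0, 0, 0, 0, 1, 0.115, -0.04, 0, 0, 0, 0, 1],
)

```text
clock: 1.65
eef_pos: [460.8, -73.6, 285.0]
tcp_rot: [-3.141, 0.001, 0.701]
contact_force: [-0.2, -0.0, 0.2]
opening: 1.002
```

Run:
```python
from h import *
import pickle
f=grab_frame("wrist");pickle.dump(f,open("f1.pkl","wb"));s=sense()
print(s["eef_pos"],s["tcp_rot"],blobs(red(f["color"])))
cv2.imwrite("pics/w1.png",cv2.resize(f["color"],(800,600),interpolation=cv2.INTER_CUBIC))
```

```text
[460.55392968 -74.18837304 285.02034159] [-3.14121330e+00  7.84102378e-04  6.99622533e-01] [([241, 153, 29, 28, 631], [254.7, 166.2])]
```

View pics/w1.png

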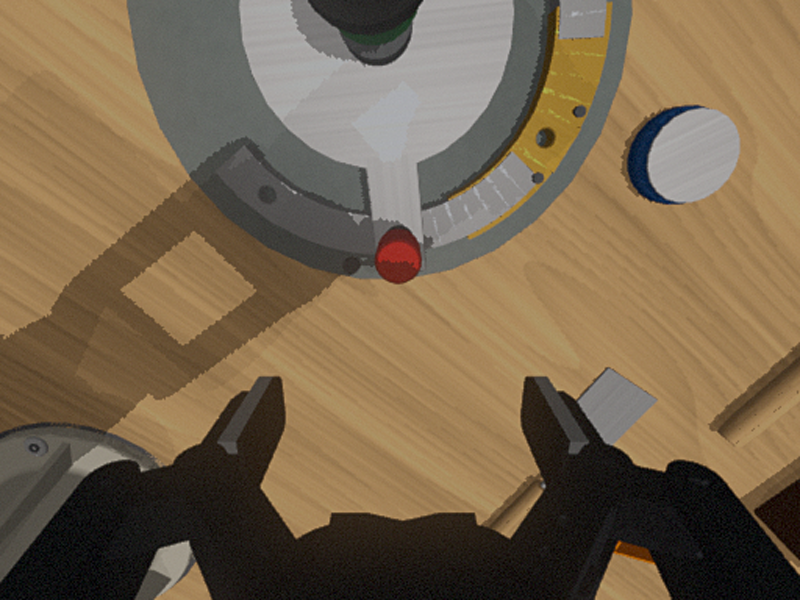

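Wrist view (800x600): knob at (398,258), brass goal hole at (545,137), the −45° hole at (267,193). The two smaller spots at (579,112) and (538,177) are screws. The knob is unobstructed.

Run:
```python
from h import *
import pickle
from scipy.optimize import least_squares
f=pickle.load(open("f1.pkl","rb"));img=f["color"]
g=cv2.cvtColor(img,cv2.COLOR_BGR2GRAY).astype(int)
def refine(x,y,r=6):
    x/=1.5625;y/=1.5625;x0,y0=int(x),int(y)
    p=g[y0-r:y0+r+1,x0-r:x0+r+1];w=np.clip(p.min()+25-p,0,None);yy,xx=np.mgrid[-r:r+1,-r:r+1]
    return x0+(w*xx).sum()/w.sum(),y0+(w*yy).sum()/w.sum()
h45=refine(267,193);go=refine(545,137)
print(h45,go)
H=onz(f,*h45,35)[:2];G=onz(f,*go,34.4)[:2]
def res(p):
    a,t=p[:2],p[2]
    k=a+135*np.array([np.cos(t),np.sin(t)]);h=a+135*np.array([np.cos(t-np.pi/4),np.sin(t-np.pi/4)])
    u=proj(f,[*k,100.5]);return np.r_[np.array(u)-(254.7,166.2),np.array(proj(f,[*h,35]))-h45,(np.linalg.norm(G-a)-135)*.5]
s=least_squares(res,[574,33,-2.43]);a,t=s.x[:2],s.x[2]
k=a+135*np.array([np.cos(t),np.sin(t)])
print("axis",a,"th0",t,np.degrees(t),"knob",k,"res",s.fun.round(2))
print("goal",G,np.linalg.norm(G-a),"rel deg",np.degrees(np.arctan2(*(G-a)[::-1])-t))
```

```text
(np.float64(170.24176470588236), np.float64(124.07235294117648)) (np.float64(349.88533333333334), np.float64(87.60266666666666))
axis [569.75875698  37.30170055] th0 -2.3609245963004453 -135.2710151166432 knob [473.84887794 -57.70511553] res [-0.63 -0.92  0.22  0.74 -1.06]
goal [598.03614388 -92.54349406] 132.8886194299907 rel deg 57.556926546452374
```

>>> drive_tool(
  targets=[0.021, -0.006, 0.04, 0, 0, -0.08, 1, 0.021, -0.006, 0.055, 0, 0, -0.08, 1, 0.021, -0.006, 0.055, 0, 0, -0.08, 1, 0.021, -0.006, 0.055, 0, 0, -0.08, 1],
)

```text
clock: 2.03
eef_pos: [472.3, -56.6, 229.8]
tcp_rot: [-3.14, 0.002, 0.778]
contact_force: [0.3, -0.2, 0.3]
opening: 0.998
```

```bash
cat >> h.py <<'E'
def knobw(f,rel=0):
    """knob axis from wrist red blob, at mid height 100.5+rel"""
    b=max(blobs(red(f["color"])),key=lambda x:x[0][4]);return b,onz(f,*b[1],100.5+rel)[:2]
E
python3 - <<'E'
from h import *
f=grab_frame("wrist");s=sense();b,k=knobw(f)
y=s["tcp_rot"][2];d=k-s["eef_pos"][:2]
print(s["eef_pos"],s["tcp_rot"],s["contact_force"],b,k,"tool dx,dy",d@[np.cos(y),np.sin(y)],d@[np.sin(y),-np.cos(y)])
cv2.imwrite("pics/w2.png",f["color"])
E
```

```text
[473.04703735 -56.64298382 230.78365125] [-3.14135010e+00  4.28832871e-04  7.77778310e-01] [ 0.12608006 -0.15320007  0.16140464] ([245, 195, 34, 33, 842], [261.4, 211.4]) [471.26615615 -61.40407948] tool dx,dy -4.609684516302468 2.1425168258735705
```

View pics/w2.png

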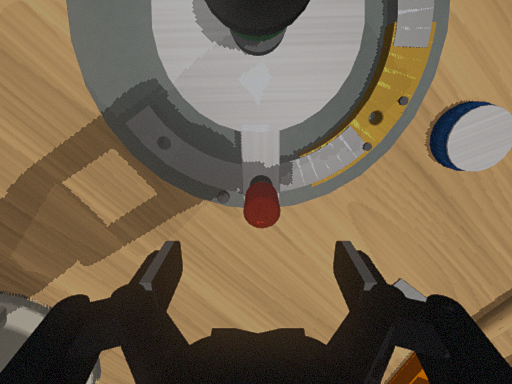

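The knob is at (261,211), the arm is vertical in the picture, and the jaws straddle the knob line at columns 181 and 335. Yaw is aligned, so I'm descending.

>>> drive_tool(
  targets=[-0.002, 0.0015, 0.03, 0, 0, 0, 1, -0.002, 0.0015, 0.055, 0, 0, 0, 0.8, -0.002, 0.0015, 0.072, 0, 0, 0, 0.6, -0.002, 0.0015, 0.072, 0, 0, 0, 0.5, -0.002, 0.0015, 0.072, 0, 0, 0, 0.45, -0.002, 0.0015, 0.072, 0, 0, 0, 0.43, -0.002, 0.0015, 0.072, 0, 0, 0, 0.43, -0.002, 0.0015, 0.072, 0, 0, 0, 0.43],
  force=20,
)

```text
clock: 2.75
eef_pos: [473.8, -58.2, 159.7]
tcp_rot: [3.14, -0.002, 0.78]
contact_force: [0.6, -0.1, -0.3]
opening: 0.428
```

Run:
```python
from h import *
f=grab_frame("wrist");s=sense();b,k=knobw(f)
y=s["tcp_rot"][2];d=k-s["eef_pos"][:2]
print(s["eef_pos"],s["tcp_rot"],s["contact_force"],s["opening"],b,"tool dx,dy",d@[np.cos(y),np.sin(y)],d@[np.sin(y),-np.cos(y)])
cv2.imwrite("pics/w3.png",cv2.resize(f["color"][180:],(800,319)))
```

```text
[473.64186569 -58.15627689 159.42284017] [ 3.13994625e+00 -1.28069094e-03  7.79670574e-01] [-0.69564001 -0.3970797   0.20877579] 0.4301949030898294 ([232, 219, 54, 73, 2543], [257.9, 261.0]) tool dx,dy -2.5621063811534324 0.3391594899904032
```

View pics/w3.png

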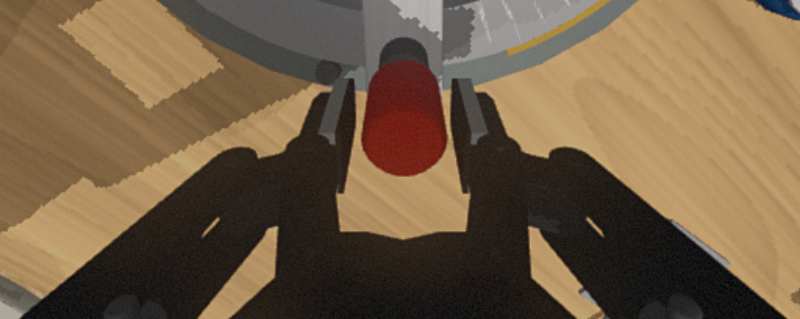

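The knob sits centred between the pads, from column 362 to 446 with pad edges at 355 and 452. I'm closing the jaws gently.

>>> drive_tool(
  targets=[0, 0, 0, 0, 0, 0, 0.38, 0, 0, 0, 0, 0, 0, 0.34, 0, 0, 0, 0, 0, 0, 0.3, 0, 0, 0, 0, 0, 0, 0.27, 0, 0, 0, 0, 0, 0, 0.27, 0, 0, 0, 0, 0, 0, 0.27],
  force=22,
)

```text
clock: 3.3
eef_pos: [473.5, -58.1, 158.8]
tcp_rot: [3.141, -0.001, 0.78]
contact_force: [-1.3, -0.8, 6.3]
opening: 0.32
```

>>> drive_tool(
  targets=[0, 0, -0.003, 0, 0, 0, 0.2, 0, 0, -0.006, 0, 0, 0, 0.2, 0, 0, -0.009, 0, 0, 0, 0.2, 0, 0, -0.011, 0, 0, 0, 0.2, 0, 0, -0.011, 0, 0, 0, 0.2],
  force=30,
)

```text
clock: 3.72
eef_pos: [473.1, -57.9, 169.5]
tcp_rot: [3.142, -0.0, 0.78]
contact_force: [5.1, 1.9, -9.6]
opening: 0.319
```

Run:
```python
from h import *
f=grab_frame("wrist");s=sense();b,k=knobw(f)
print(s["eef_pos"],s["contact_force"],s["opening"],b)
```

```text
[473.06207066 -57.88928146 169.3324378 ] [ 4.30546121  1.76752024 -9.77679557] 0.3175113836788207 ([231, 220, 54, 73, 2457], [256.6, 263.2])
```

>>> drive_tool(
  targets=[0, 0.0023, 0, 0, 0, -0.0175, 0.2, 0.0002, 0.007, 0, 0, 0, -0.0524, 0.2, 0.0007, 0.014, 0, 0, 0, -0.1047, 0.2, 0.002, 0.0233, 0, 0, 0, -0.1745, 0.2, 0.004, 0.0324, 0, 0, 0, -0.2443, 0.2, 0.0066, 0.0414, 0, 0, 0, -0.3142, 0.2, 0.0098, 0.0502, 0, 0, 0, -0.384, 0.2, 0.0136, 0.0587, 0, 0, 0, -0.4538, 0.2, 0.018, 0.067, 0, 0, 0, -0.5236, 0.2, 0.0216, 0.073, 0, 0, 0, -0.576, 0.2, 0.0242, 0.0769, 0, 0, 0, -0.6109, 0.2, 0.0256, 0.0788, 0, 0, 0, -0.6283, 0.2],
  force=30,
)

```text
clock: 4.77
eef_pos: [546.0, -95.7, 168.5]
tcp_rot: [-3.139, -0.001, 1.41]
contact_force: [0.5, 2.8, -8.6]
opening: 0.312
```

Run:
```python
from h import *
f=grab_frame("wrist");s=sense();b,k=knobw(f);y=s["tcp_rot"][2];F=s["contact_force"]
print(s["eef_pos"],s["tcp_rot"],F,"tool Fx,Fy",F[:2]@[np.cos(y),np.sin(y)],F[:2]@[np.sin(y),-np.cos(y)],s["opening"],b)
cv2.imwrite("pics/w4.png",cv2.resize(f["color"],(800,600),interpolation=cv2.INTER_CUBIC))
```

```text
[546.34200703 -95.77096092 168.58776849] [-3.13963321e+00 -4.30330350e-04  1.40992677e+00] [  2.69478207   2.73772674 -10.51827701] tool Fx,Fy 3.134019262411868 2.2214683005996307 0.3194320115807551 ([231, 218, 54, 75, 3012], [257.9, 257.6])
```

View pics/w4.png

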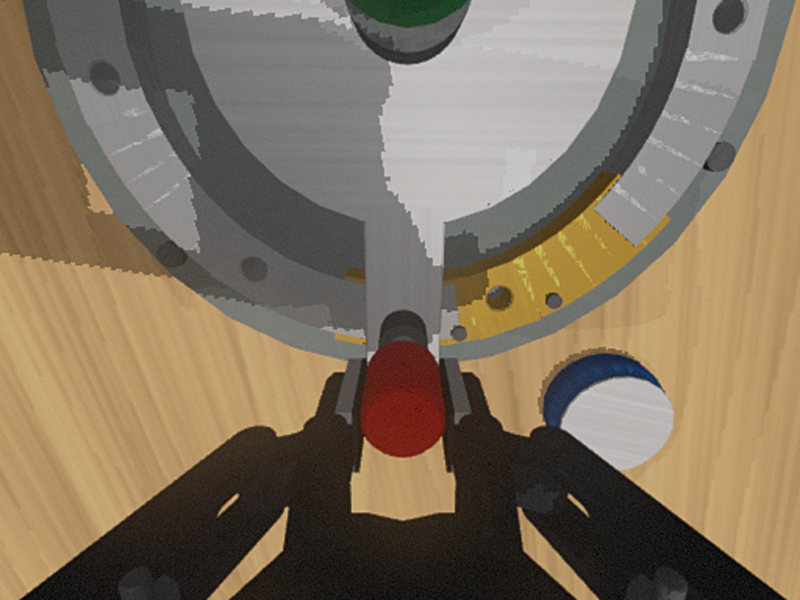

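This wrist view shows the start hole at (254,268), the −45° hole at (105,77), the +125° hole at (729,14) and the goal hole at (499,297). I'll fit the axis and the goal angle from these.

Run:
```python
from h import *
from scipy.optimize import least_squares
f=grab_frame("wrist");s=sense()
H={0:(254,268),-45:(105,77),125:(729,14)}
P={k:onz(f,u/1.5625,v/1.5625,35)[:2] for k,(u,v) in H.items()}
G=onz(f,499/1.5625,297/1.5625,34.4)[:2]
def r(p): return np.concatenate([p[:2]+135*np.array([np.cos(p[2]+np.radians(k)),np.sin(p[2]+np.radians(k))])-P[k] for k in P])
o=least_squares(r,[572,35,-2.36]);a=o.x[:2];t=o.x[2]
print("axis",a,"th0",np.degrees(t),o.fun.round(1));d=G-a
print("goal r",np.linalg.norm(d),"rel",np.degrees(np.arctan2(d[1],d[0])-t))
e=s["eef_pos"][:2]-a;print("tcp r",np.linalg.norm(e),"rel",np.degrees(np.arctan2(e[1],e[0])-t),"yaw rel",np.degrees(s["tcp_rot"][2]-np.pi-t))
```

```text
axis [570.92069167  40.37632953] th0 -134.21910489925943 [-0.5 -0.5 -0.9  0.4  1.4  0.2]
goal r 134.2999135992392 rel 55.706032944156235
tcp r 138.37546286875622 rel 33.949257641086405 yaw rel 34.885815457520586
```

>>> drive_tool(
  targets=[0.0002, 0.007, 0, 0, 0, -0.0524, 0.2, 0.0007, 0.014, 0, 0, 0, -0.1047, 0.2, 0.0016, 0.021, 0, 0, 0, -0.1571, 0.2, 0.0029, 0.0279, 0, 0, 0, -0.2094, 0.2, 0.004, 0.0324, 0, 0, 0, -0.2443, 0.2, 0.0046, 0.0347, 0, 0, 0, -0.2618, 0.2, 0.0046, 0.0347, 0.001, 0, 0, -0.2618, 0.2, 0.0046, 0.0347, 0.002, 0, 0, -0.2618, 0.2, 0.0046, 0.0347, 0.002, 0, 0, -0.2618, 0.2],
)

```text
clock: 5.62
eef_pos: [581.5, -97.1, 167.1]
tcp_rot: [3.141, 0.0, 1.669]
contact_force: [3.3, 1.2, -10.2]
opening: 0.32
```

>>> drive_tool(
  targets=[0, 0, 0, 0, 0, 0, 0.32, 0, 0, 0, 0, 0, 0, 0.34, 0, 0, 0, 0, 0, 0, 0.36, 0, 0, 0, 0, 0, 0, 0.38, 0, 0, 0, 0, 0, 0, 0.38],
)

```text
clock: 6.03
eef_pos: [581.7, -97.3, 167.9]
tcp_rot: [3.141, 0.0, 1.67]
contact_force: [0.7, 0.6, -0.4]
opening: 0.384
```

```bash
cat > st.py <<'E'
from h import *
f=grab_frame("wrist");s=sense();b,k=knobw(f);y=s["tcp_rot"][2];F=s["contact_force"]
print(round(float(s["clock"]),2),s["eef_pos"].round(1),"yaw",round(y,3),"tool Fx,Fy,wz",(F[:2]@[np.cos(y),np.sin(y)]).round(1),(F[:2]@[np.sin(y),-np.cos(y)]).round(1),F[2].round(1),s["opening"].round(3),b)
E
python3 st.py
```

```text
Traceback (most recent call last):
  File "st.py", line 3, in <module>
    print(round(float(s["clock"]),2),s["eef_pos"].round(1),"yaw",round(y,3),"tool Fx,Fy,wz",(F[:2]@[np.cos(y),np.sin(y)]).round(1),(F[:2]@[np.sin(y),-np.cos(y)]).round(1),F[2].round(1),s["opening"].round(3),b)
                                                                                                                                                                                         ^^^^^^^^^^^^^^^^^^
AttributeError: 'float' object has no attribute 'round'
```

```bash
sed -i 's/s\["opening"\].round(3)/round(s["opening"],3)/' st.py; python3 st.py
```

```text
6.13 [581.7 -97.2 167.6] yaw 1.67 tool Fx,Fy,wz 0.1 -0.8 -0.5 0.38 ([230, 217, 55, 73, 2821], [257.7, 256.0])
```

>>> drive_tool(
  targets=[0, 0.001, 0, 0, 0, -0.0075, 0.38, 0, 0.002, 0, 0, 0, -0.015, 0.38, 0, 0.003, 0, 0, 0, -0.0224, 0.38, 0, 0.004, 0, 0, 0, -0.03, 0.38, 0, 0.005, 0, 0, 0, -0.0373, 0.38, 0.0001, 0.006, 0, 0, 0, -0.0448, 0.38, 0.0002, 0.007, 0, 0, 0, -0.0522, 0.38, 0.0002, 0.008, 0, 0, 0, -0.06, 0.38],
)

```text
clock: 6.8
eef_pos: [589.3, -96.2, 167.2]
tcp_rot: [-3.141, -0.0, 1.731]
contact_force: [-4.5, -1.1, 3.1]
opening: 0.379
```

```bash
python3 st.py
```

```text
6.85 [589.7 -96.1 167.2] yaw 1.731 tool Fx,Fy,wz -0.2 -3.1 0.7 0.382 ([226, 217, 54, 74, 2918], [253.3, 256.4])
```

>>> drive_tool(
  targets=[0, 0.001, 0, 0, 0, -0.0075, 0.38, 0, 0.002, 0, 0, 0, -0.015, 0.38, 0, 0.003, 0, 0, 0, -0.0224, 0.38, 0, 0.004, 0, 0, 0, -0.03, 0.38, 0.0001, 0.005, 0, 0, 0, -0.0373, 0.38],
)

```text
clock: 7.27
eef_pos: [595.3, -95.2, 167.4]
tcp_rot: [3.14, 0.0, 1.768]
contact_force: [0.2, -1.5, 0.4]
opening: 0.38
```

```bash
python3 st.py
```

```text
7.32 [595.4 -95.2 167.5] yaw 1.768 tool Fx,Fy,wz 0.2 0.2 0.5 0.38 ([233, 212, 52, 70, 2495], [259.1, 250.6])
```

>>> drive_tool(
  targets=[0, 0.001, 0, 0, 0, -0.0075, 0.38, 0, 0.002, 0, 0, 0, -0.015, 0.38],
)

```text
clock: 7.48
eef_pos: [596.8, -94.8, 167.4]
tcp_rot: [3.141, 0.0, 1.783]
contact_force: [1.3, -0.9, 0.8]
opening: 0.383
```

```bash
python3 st.py
```

```text
7.53 [596.9 -94.8 167.4] yaw 1.784 tool Fx,Fy,wz -0.2 0.5 0.5 0.379 ([230, 213, 52, 69, 2506], [256.4, 250.6])
```

The force fell to zero and the knob's image jumped and shrank, so the pin has dropped at about 57°. I'm opening the jaws and retreating straight up to check its height.

>>> drive_tool(
  targets=[0, 0, 0, 0, 0, 0, 0.5, 0, 0, 0, 0, 0, 0, 0.7, 0, 0, 0, 0, 0, 0, 0.8, 0, 0, 0, 0, 0, 0, 0.8, 0, 0, -0.03, 0, 0, 0, 0.8, 0, 0, -0.06, 0, 0, 0, 0.8, 0, 0, -0.09, 0, 0, 0, 0.8, 0, 0, -0.12, 0, 0, 0, 0.8, 0, 0, -0.12, 0, 0, 0, 0.8, 0, 0, -0.12, 0, 0, 0, 0.8],
)

```text
clock: 8.37
eef_pos: [597.2, -95.0, 289.3]
tcp_rot: [3.138, 0.001, 1.782]
contact_force: [-0.0, -0.1, -0.6]
opening: 0.796
```

Run:
```python
from h import *
s=sense();print(s["clock"],s["eef_pos"],s["contact_force"])
A=[];b=[]
fs={n:grab_frame(n) for n in("scene","side","wrist")}
for n,f in fs.items():
    bl=blobs(red(f["color"]));print(n,bl)
    if bl and n!="wrist":
        u,v=max(bl,key=lambda x:x[0][4])[1];o,d=ray(f,u,v);d/=np.linalg.norm(d);P=np.eye(3)-np.outer(d,d);A.append(P);b.append(P@o)
if len(A)==2: print("tri",np.linalg.solve(sum(A),sum(b)))
w=fs["wrist"]["color"];sc=cv2.resize(fs["scene"]["color"][160:250,200:320],(512,384),interpolation=cv2.INTER_CUBIC)
cv2.imwrite("pics/chk.png",cv2.resize(np.hstack([w,sc]),(800,300)))
```

```text
8.3667 [597.242791   -94.9978087  289.26792327] [-0.02750561 -0.11944776 -0.61589542]
scene [([237, 200, 7, 12, 78], [239.9, 205.4])]
side [([265, 176, 6, 10, 57], [267.5, 180.6])]
wrist [([244, 174, 28, 27, 565], [257.9, 187.0])]
tri [593.52259066 -90.97183342 100.01951398]
```

View pics/chk.png

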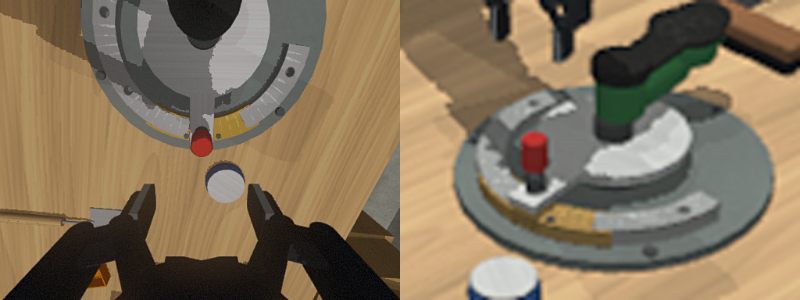

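```bash
python3 -c "
from rig import *
s=sense();print(s['clock'],s['contact_force'],sign_off())"
```

```text
the job is handed in; nothing more can be done
8.5167 [ 0.63161413  0.24658698 -0.60522001] None
```

The stand is turned to its next position: the pin is down in the brass segment's hole, about 56–57° counter-clockwise from the start. I handed the job in after 8.5 s on the robot's clock.

I gripped the red knob and lifted it about 10 mm. I swung the stage to about 51° and let the pin down on the brass. With the jaws loose, I then pushed at about 12 mm/s until the pin dropped by itself. Side force was about 3–5 N while the pin slid and near zero after the drop. The jaws were then opened and backed straight up.

**Last checks:**
- **Pin height:** the scene and side cameras put the knob's centre at 100.0 mm, against 101.5 mm when it was home at the start. Resting on the brass would read about 108 mm. The knob's width in the wrist picture also fits home to about 1.5 mm. I did not test the lock with a counter-push.
- **Angle:** the knob's movement gives 55.7°, while the arm's path and the earlier pictures gave about 57°. That difference is within the calibration error.
- **Surroundings:** the robot was clear of everything. The bystanders in view, such as the tin and brush, looked in place in the last picture. I did not measure them.

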